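Find the loose hinge bolt of the carving-tool chest and hold its cap open

ROBOT

A 7-joint arm with a two-finger parallel gripper is mounted at the origin on the work surface. World frame = base frame: x ahead of the robot, y to its left, z up, the work surface at z = 0. Lengths are in m, angles in degrees, forces in N, time in s.
With the tool pointing down it reaches from about 0.35 to 0.9 m from the base axis. Payload 19.9 kg.
Tool frame: the origin (TCP) lies at the very end of the fingers, on their centre line; the grasp point (between the pads) lies behind it (ctrl.grip_point_offset is the z of the grasp point in the tool frame, in m); z points along the fingers, y is the line along which they close (so a half turn about z gives the same grasp; the last joint's range is limited). The gripper opens to 94 mm and grips with 3 to 60 N. Pads are 16 mm wide; open, the fingers measure 119 mm over their backs; the gripper's body (75 mm by 177 mm) begins 78 mm behind the grasp point.
Start: joints at [-69.872, 23.915, -0.59, 92.452, 0.269, 63.638, -3.037], TCP at [0.239, 0.577, 0.205] pointing down, gripper open.
Joint ranges: [-161.28, 161.28], [-22.2, 115.67], [-73.04, 71.86], [3.21, 147.25], [-68.34, 248.33], [10.77, 114.83], [-161.83, 161.83]. Speed limits (degrees/s): [108.29, 108.29, 136.94, 136.94, 172.46, 172.46, 172.46].

INTERFACE

Orientations are given as a 3x3 rotation matrix whose columns are the frame's x, y, z axes.
In Python, from workcell import ctrl gives the robot as it stands.
- The arm moves only by the tool drive_tool, never from a script. Its argument "plan" is a list that holds one entry, the list of rows, each a list of 5 numbers: the closure, from 0 (fully open) to 1 (shut), then the shift along the tool's x, y, z in cm, then the turn about the tool's z in rad. In form: [[[grip, tx, ty, tz, roll], ...]]. A call has 1 to 12 rows; each row shifts and turns the commanded pose from where the row before left it, along the tool's axes as they then stand; what a row does not reach is not made up. A row lasts 1/8 s, in which the tool goes at most 62.5 mm and 10.7 degrees, less where a joint would pass 70% of its speed; a pose out of reach is approached as far as the arm can. A call is refused whole if a number of a shift passes 6.25 or a number of a turn 0.188, either way. A call with a gripper value outside its range is refused whole. The fingers move at their own pace and stop on an object; "force" is the grip in N (left out, the last holds). Time passes only in rows, so rows that do not move let the fingers close. It gives the time, the measured TCP pose, the force, the opening and the grip force at its end, in the units of the state.
- ctrl.get_obs(): the state, without advancing time (a new reading comes with each control period).
- ctrl.grab_frame(name): name is "scene" or "top" or "wrist"; returns (picture, depth): 420x560x3 uint8, red, green, blue; 420x560 float32, m along the optical axis (not along the pixel's ray), 0 where there is no reading.
- ctrl.camera_model(name): a dict with "K" (3x3 intrinsics, pixels), "extrinsics" (4x4, takes a point from world to camera coordinates). Camera axes: x right, y down, z forward; pixel columns grow to the right and rows downward; lengths in m; the calibration is good to about 2 mm. A picture is of the moment at which its call begins: read the wrist's pose just before it. camera_model takes no time and is no camera call; for the wrist camera it gives the pose at the moment of the call.
- ctrl.finish_job(): hands the job in; it is judged then, once.
The state is a dict: "time": time; "qpos": joint angles; "qd": joint speeds; "tau": joint torques, N m; "tcp_pos": TCP position; "eef_rot": TCP orientation; "force": force on the tool from outside, world axes, zero at the start; "wrist_torque": the same for the moment, N m; "width": finger opening in m; "finger_force": force on a finger pad.
Only numpy, scipy, OpenCV 4.12 (cv2) and the standard library are available. Lean on these libraries where they do the work, as an engineer would, in place of code of your own. Each camera call takes 0.05 s, during which the arm holds its last target. There are 200 camera calls.

TASK

The hinge rail of the carving-tool chest rattles: gently lower the open lid until it is fully closed, then tap the three capped bolts on the rail behind it to find the loose one, the one that sinks and stays down. Lift that bolt's hinged cap by its tab to about 60 degrees, and finish while still holding it up, so that the bolt can be tightened; leave the tight bolts' caps and the chest's lid shut and the things around undisturbed.

Things in the scene. Friction and masses are not known exactly. Their poses are not given: they have to be found in the camera images.
- chest: Wooden chest fixed to the bench, 180 deep (x) x 300 wide (y) x 75 mm high; origin: centre of its underside. x points from the lid's front edge to the hinge and on to the bolts, y left along the hinge, z up; turned by up to 0.3 rad. Behind it (x 96 to 186 mm) runs its fixed hinge rail, a dark bar 340 mm long, 45 mm high, with the three bolts in a row at x = 145, y = +85, 0, -85 mm.
- lid (a joint): Angle of the chest's flat wooden lid (180 x 300 x 12 mm, 0.4 kg), rad: 0 = closed, level on the chest; 1.57 = upright; starts open at 1.45 to 1.85 (above 1.57 it leans back towards the bolts). The hinge is stiff: the lid stays where it is left and must be pushed all the way (about 0.5 N m). At 0 it meets its stop.
- lid_hinge (a point): Point on the lid's hinge line, middle of the chest's far top edge, 75.5 mm above the bench, at the lid's underside. The hinge line is the chest's y axis. The point turns with the lid: its x axis points from the lid's free edge to the hinge (free edge at x = -180 mm), z out of the lid's outer face (at z = 12 mm).
- lid_handle (a point): Middle of the head of the wooden knob (28 mm diameter, 43 mm tall) on the lid's outer face, 30 mm from the free edge, 35 mm out from the face. With the lid upright the knob points away from the robot. Turns with the lid.
- bolt_left (a joint): How far the bolt at the left (+y) end of the rail, with its cap, has been pressed down, m: starts at 0. A tight bolt gives at most about 1 mm; the loose one (one of the three, drawn at random, looking like the others) sinks 8 mm to its stop under a push of about 4 N or more and stays sunk.
- cap_left (a joint): Opening angle of the hinged steel cap over that bolt (left (+y) end), rad: 0 = shut, level; at most 1.6; turns about the point cap_left_hinge with the tab rising and moving back (away from the robot). A spring shuts it again when released (about 1 N at the tab).
- cap_left_tab (a point): Centre of the upright finger tab on that cap (left (+y) end): 10 (x) x 14 (y) x 28 mm (z) high, standing on the cap's 34 x 44 mm plate, its top 14 mm above this point, the plate's top face 14 mm below it; 85 mm above the bench when shut and not sunk. Pressing on the tab presses the bolt. Turns and sinks with the cap; shut, its axes are the chest's.
- cap_left_hinge (a point): Middle of that cap's hinge line (left (+y) end), along the chest's y axis; shut, the tab's centre lies 37 mm in front (-x) of it and 25 mm above it. Sinks with the bolt.
- bolt_mid (a joint): How far the bolt at the middle of the rail, with its cap, has been pressed down, m: starts at 0. A tight bolt gives at most about 1 mm; the loose one (one of the three, drawn at random, looking like the others) sinks 8 mm to its stop under a push of about 4 N or more and stays sunk.
- cap_mid (a joint): Opening angle of the hinged steel cap over that bolt (middle), rad: 0 = shut, level; at most 1.6; turns about the point cap_mid_hinge with the tab rising and moving back (away from the robot). A spring shuts it again when released (about 1 N at the tab).
- cap_mid_tab (a point): Centre of the upright finger tab on that cap (middle): 10 (x) x 14 (y) x 28 mm (z) high, standing on the cap's 34 x 44 mm plate, its top 14 mm above this point, the plate's top face 14 mm below it; 85 mm above the bench when shut and not sunk. Pressing on the tab presses the bolt. Turns and sinks with the cap; shut, its axes are the chest's.
- cap_mid_hinge (a point): Middle of that cap's hinge line (middle), along the chest's y axis; shut, the tab's centre lies 37 mm in front (-x) of it and 25 mm above it. Sinks with the bolt.
- bolt_right (a joint): How far the bolt at the right (-y) end of the rail, with its cap, has been pressed down, m: starts at 0. A tight bolt gives at most about 1 mm; the loose one (one of the three, drawn at random, looking like the others) sinks 8 mm to its stop under a push of about 4 N or more and stays sunk.
- cap_right (a joint): Opening angle of the hinged steel cap over that bolt (right (-y) end), rad: 0 = shut, level; at most 1.6; turns about the point cap_right_hinge with the tab rising and moving back (away from the robot). A spring shuts it again when released (about 1 N at the tab).
- cap_right_tab (a point): Centre of the upright finger tab on that cap (right (-y) end): 10 (x) x 14 (y) x 28 mm (z) high, standing on the cap's 34 x 44 mm plate, its top 14 mm above this point, the plate's top face 14 mm below it; 85 mm above the bench when shut and not sunk. Pressing on the tab presses the bolt. Turns and sinks with the cap; shut, its axes are the chest's.
- cap_right_hinge (a point): Middle of that cap's hinge line (right (-y) end), along the chest's y axis; shut, the tab's centre lies 37 mm in front (-x) of it and 25 mm above it. Sinks with the bolt.
- glue: Bystander, to be left alone: white glue bottle, 44 mm wide, 110 mm high, standing. Origin at its underside.
- offcut: Bystander, to be left alone: pale wooden offcut, 40 x 110 x 22 mm, flat. Origin at its underside.
- gouge: Bystander, to be left alone: blue-handled gouge lying. Origin at its underside.
- plug: Bystander, to be left alone: wood plug, 22 mm diameter, 18 mm high, standing on the rail's left end. Origin at its underside.
- mallet: Bystander, to be left alone: round wooden mallet lying, 56 mm thick, 290 mm long. Origin at its underside.
- plaque: Bystander, to be left alone: carved wooden plaque, 230 x 160 x 24 mm, flat. Origin at its underside.
- varnish: Bystander, to be left alone: tin, 70 mm wide, 90 mm high, standing. Origin at its underside.

How it is judged:
By the outcome, as a careful person would: the job done as asked, in the order asked, and still so for the second after the job is handed in, while the arm keeps its last pose, push and grip.
It also fails if it takes over 64 s, if anything falls off the work surface, if the arm or the gripper's body presses on something with over 40 N, if the wrist force passes 120 N, or if a joint passes its speed limit or range.

## Working session

There is one attempt and no reset: what is moved stays moved. The work goes in short steps, Python scripts to look and compute and a tool call to move; the robot and the scene stay as the last step left them, time stands still between calls to the robot, and variables do not carry over. Pictures are saved under pics/ and viewed, at most 10 in all, crops included, and the job is handed in when it is done.

Besides the shell and the picture viewer there is one more tool, called after ">>>" as name(argument=value, ...) on one line, values as JSON. drive_tool: Moves the arm, as the interface text tells. Its arguments: {"type":"object","properties":{"plan":{"type":"array"},"force":{"type":"number"}},"required":["plan"]}

```bash
ls; mkdir -p pics; cat > h.py <<'E'
from workcell import ctrl
import numpy as np, cv2
def grab(n,fn=None):
    m=ctrl.camera_model(n); im,d=ctrl.grab_frame(n)
    if fn: cv2.imwrite('pics/'+fn+'.png',im[:,:,::-1])
    K=np.array(m['K']);T=np.linalg.inv(np.array(m['extrinsics']))
    v,u=np.mgrid[:im.shape[0],:im.shape[1]]
    P=np.stack([(u-K[0,2])/K[0,0]*d,(v-K[1,2])/K[1,1]*d,d],-1)@T[:3,:3].T+T[:3,3]
    P[d==0]=np.nan
    return im,d,P,m
def st():
    o=ctrl.get_obs()
    for k in ['time','qpos','tcp_pos','eef_rot','force','width','finger_force']: print(k,np.round(o[k],4).tolist())
    return o
E
python3 - <<'E'
from h import *
st();print(ctrl.grip_point_offset)
for n in ['scene','top']:
    im,d,P,m=grab(n,n); np.save(n+'P',P); np.save(n+'I',im); print(n,np.round(m['K'],1).tolist(),np.round(m['extrinsics'],3).tolist())
a=cv2.imread('pics/scene.png');b=cv2.imread('pics/top.png')
E
```

```text
pics
time 0.0
qpos [-69.8718, 23.9475, -0.5903, 92.4851, 0.2698, 63.6383, -3.0358]
tcp_pos [0.2391, 0.577, 0.2048]
eef_rot [[-0.9238, 0.3828, -0.0004], [0.3828, 0.9238, -0.0012], [-0.0001, -0.0012, -1.0]]
force [-0.4469, -0.3442, -0.4149]
width 0.0935
finger_force 0.0
-0.0188
scene [[478.6, 0.0, 284.2], [0.0, 478.6, 214.0], [0.0, 0.0, 1.0]] [[0.289, 0.957, 0.006, -0.153], [0.784, -0.233, -0.575, -0.396], [-0.549, 0.171, -0.818, 1.715], [0.0, 0.0, 0.0, 1.0]]
top [[504.9, 0.0, 284.3], [0.0, 504.9, 214.7], [0.0, 0.0, 1.0]] [[-0.021, -1.0, -0.003, -0.002], [-0.984, 0.022, -0.175, 0.556], [0.175, -0.0, -0.985, 1.772], [0.0, 0.0, 0.0, 1.0]]
```

View pics/scene.png

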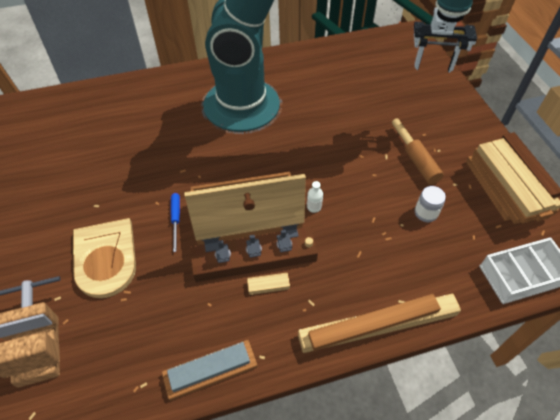

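View pics/top.png

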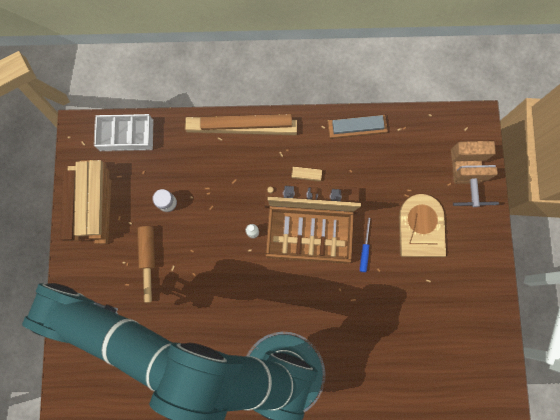

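```bash
python3 - <<'E'
from h import *
P=np.load('sceneP.npy');Q=np.load('topP.npy')
R=P[188:228,195:300].reshape(-1,3);R=R[~np.isnan(R[:,0])]
c=np.median(R,0)
for _ in range(6):
    c=R.mean(0);n=np.linalg.svd(R-c,full_matrices=False)[2][2]; R=R[abs((R-c)@n)<max(.003,1.5*np.std((R-c)@n))] if _<5 else R
if n[0]<0:n=-n
print('lid outer n',n,'c',c,len(R),'yaw',np.arctan2(n[1],n[0]),'angle',np.pi/2-np.arcsin(n[2]))
# rim from top
q=Q[195:270,255:365].reshape(-1,3);q=q[(q[:,2]>.066)&(q[:,2]<.085)]
print(len(q),cv2.minAreaRect(q[:,:2].astype(np.float32)))
# whole lid points
L=P.reshape(-1,3);L=L[(abs((L-c)@n)<.004)&(np.linalg.norm(L-c,axis=1)<.25)&(L[:,2]>.06)]
y=np.array([-n[1],n[0],0]);y/=np.linalg.norm(y);z=np.cross(n,y);z*=np.sign(z[2])
a=(L-c)@y;b=(L-c)@z
print('y ext',np.percentile(a,[.5,99.5]),'up ext',np.percentile(b,[.5,99.5]),'maxz',L[:,2].max())
mid=c+y*np.mean(np.percentile(a,[.5,99.5]));print('lid mid',mid)
for u,v in [(222,242),(253,238),(287,232),(309,242),(315,185),(248,201)]:
    p=P[v-12:v+13,u-10:u+11].reshape(-1,3);print(u,v,P[v,u],'top',p[np.nanargmax(p[:,2])])
for nm,(u,v) in dict(bl=(289,191),bm=(310,195),br=(336,194),plug=(270,190),glue=(252,230),lidtop=(315,203)).items(): print(nm,Q[v,u])
im=np.load('topI.npy')[170:280,240:380];cv2.imwrite('pics/tc.png',cv2.resize(im[:,:,::-1],None,fx=5,fy=5))
E
```

```text
lid outer n [ 0.99145656 -0.09215753  0.09230857] c [ 0.57927025 -0.11402114  0.17412837] 3637 yaw -0.0926853389564636 angle 1.4783561600202555
840 ((0.5123788714408875, -0.08348946273326874), (0.3451133072376251, 0.23703308403491974), 85.38605499267578)
y ext [-0.14785806  0.14872385] up ext [-0.105307    0.08287002] maxz 0.2598710523974769
lid mid [ 0.57931032 -0.1135901   0.17412837]
222 242 [ 0.61135889 -0.19757574  0.09656045] top [ 0.57534011 -0.21540048  0.1095135 ]
253 238 [ 0.62151141 -0.11562237  0.09477551] top [ 0.58629218 -0.12797546  0.10708111]
287 232 [ 0.5996855  -0.0135953   0.04708146] top [ 0.59526168 -0.03836843  0.11086308]
309 242 [0.65748059 0.03144977 0.06252311] top [0.66128116 0.02131047 0.06792291]
315 185 [0.5060137  0.09794309 0.10616999] top [0.58509204 0.0352612  0.25536523]
248 201 [ 0.60685443 -0.11722593  0.24165845] top [ 0.57157603 -0.13047387  0.25055254]
bl [ 0.63885132 -0.03344546  0.06836557]
bm [ 0.62444872 -0.10898349  0.05923751]
br [ 0.62386046 -0.20185093  0.06931192]
plug [0.6449981  0.03493352 0.06425305]
glue [0.49475775 0.09875722 0.10424091]
lidtop [ 0.55618301 -0.11400442  0.25109469]
```

View pics/tc.png

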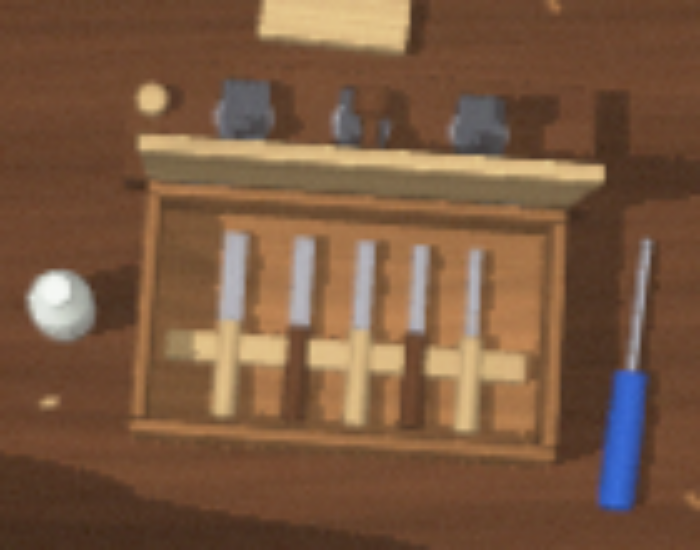

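>>> drive_tool(plan=[[[1,0,0,-4,-0.15],[1,0,0,-5,-0.15],[1,0,0,-5,0],[1,-2.2,-3.1,0,0],[1,-2.2,-3.1,0,0],[1,-2.2,-3.1,0,0],[1,-2.2,-3.1,0,0],[1,-2.2,-3.1,0,0],[1,-2.2,-3.1,0,0],[1,-2.2,-3.1,0,0],[1,-2.2,-3.1,0,0],[1,-2.2,-3.1,0,0]]], force=10)

```text
time: 1.6
tcp_pos: [0.4109, 0.28, 0.3453]
eef_rot: [[-0.996, 0.093, -0.0], [0.093, 0.996, -0.0], [0.0, -0.0, -1.0]]
force: [1.6, 0.1, 0.9]
width: 0.0003
finger_force: 0.0
```

>>> drive_tool(plan=[[[1,-2.2,-3.1,0,0],[1,-2.2,-3.1,0,0],[1,-2.2,-3.1,0,0],[1,-2.2,-3.1,0,0],[1,-2.2,-3.1,0,0],[1,-2.2,-3.1,0,0],[1,-2.2,-3.1,0,0],[1,-2.2,-3.1,0,0],[1,0,0,0,0]]])

```text
time: 2.72
tcp_pos: [0.5633, 0.0153, 0.3449]
eef_rot: [[-0.995, 0.097, -0.001], [0.097, 0.995, -0.001], [0.001, -0.001, -1.0]]
force: [0.8, -0.0, -0.4]
width: 0.0005
finger_force: 0.0
```

>>> drive_tool(plan=[[[1,-2,-2.7,0,0],[1,-2,-2.7,0,0],[1,-2,-2.7,0,0],[1,0,0,4,0],[1,0,0,4,0],[1,0,0,4,0],[1,0,0,0,0]]])

```text
time: 3.6
tcp_pos: [0.6135, -0.0672, 0.2232]
eef_rot: [[-0.996, 0.092, -0.005], [0.092, 0.996, 0.0], [0.005, -0.0, -1.0]]
force: [0.1, -0.3, 0.8]
width: 0.0007
finger_force: 0.0
```

```bash
python3 - <<'E'
from h import *
o=st()
im,d,P,m=grab('scene');cv2.imwrite('pics/s2.png',cv2.resize(im[120:320,140:400,::-1],None,fx=3,fy=3))
E
```

```text
time 3.6
qpos [-15.0846, 23.7721, 24.6631, 92.9667, -10.5939, 65.8654, 96.8533]
tcp_pos [0.6135, -0.0672, 0.2232]
eef_rot [[-0.9958, 0.0919, -0.0048], [0.0919, 0.9958, 0.0002], [0.0048, -0.0002, -1.0]]
force [0.0973, -0.3287, 0.802]
width 0.0007
finger_force 0.0
```

View pics/s2.png

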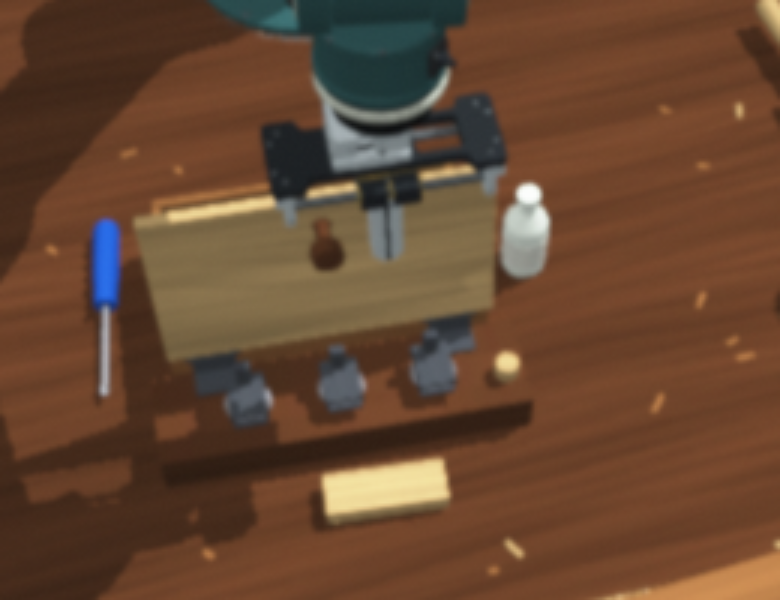

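>>> drive_tool(plan=[[[1,1.3,0,-0.2,0],[1,1.3,0,0,0],[1,0.9,0,0.1,0],[1,1,0,0.1,0],[1,1.1,0,0.2,0],[1,1.1,0,0.3,0],[1,1.1,0,0.4,0],[1,1,0,0.4,0],[1,1,0,0.5,0],[1,1,0,0.6,0]]])

```text
time: 4.9
tcp_pos: [0.5067, -0.0582, 0.201]
eef_rot: [[-0.996, 0.093, -0.0], [0.093, 0.996, -0.0], [0.0, -0.0, -1.0]]
force: [1.3, -0.2, 2.4]
width: 0.0006
finger_force: 1.2
```

>>> drive_tool(plan=[[[1,0.9,0,0.7,0],[1,0.9,0,0.7,0],[1,0.8,0,0.8,0],[1,0.75,0,0.85,0],[1,0.65,0,0.9,0],[1,0.6,0,0.95,0],[1,0.5,0,1,0],[1,0.5,0,1,0],[1,0.35,0,1.1,0],[1,0.3,0,1.1,0]]])

```text
time: 6.15
tcp_pos: [0.445, -0.0524, 0.1097]
eef_rot: [[-0.996, 0.093, -0.0], [0.093, 0.996, -0.0], [0.0, -0.0, -1.0]]
force: [-0.1, 0.6, 1.9]
width: 0.0007
finger_force: 0.6
```

>>> drive_tool(plan=[[[1,0.1,0,0.6,0],[1,0.1,0,0.5,0],[1,0.1,0,0.5,0],[1,0,0,0.4,0],[1,0,0,0.2,0]]])

```text
time: 6.78
tcp_pos: [0.4422, -0.0521, 0.0883]
eef_rot: [[-0.996, 0.093, -0.0], [0.093, 0.996, -0.0], [0.0, -0.0, -1.0]]
force: [-0.8, 0.1, 1.1]
width: 0.0006
finger_force: 0.6
```

Continue gently until the stop pushes back.

>>> drive_tool(plan=[[[1,0,0,0.1,0],[1,0,0,0.1,0],[1,0,0,0.1,0],[1,0,0,0,0]]])

```text
time: 7.28
tcp_pos: [0.4425, -0.0521, 0.0872]
eef_rot: [[-0.996, 0.093, 0.0], [0.093, 0.996, 0.001], [-0.0, 0.001, -1.0]]
force: [-18.7, 2.4, 55.1]
width: 0.0005
finger_force: 27.5
```

>>> drive_tool(plan=[[[1,0,0,-0.3,0],[1,0,0,-2,0],[1,0,0,-5,0],[1,0,0,-5,0],[1,-3.4,-1,-4,0],[1,-3.4,-1,0,0],[1,-3.4,-1,0,0],[1,-3.4,-1,0,0],[1,-3.4,-0.8,0,0],[1,0,0,0,0]]])

```text
time: 8.52
tcp_pos: [0.6083, -0.1164, 0.2476]
eef_rot: [[-0.996, 0.093, -0.001], [0.093, 0.996, -0.001], [0.001, -0.001, -1.0]]
force: [-1.1, 0.2, -0.7]
width: 0.0004
finger_force: 0.0
```

```bash
python3 - <<'E'
from h import *
o=st()
im,d,P,m=grab('wrist','w1');np.save('w1P',P)
im2,d,P2,m=grab('scene');np.save('s3P',P2);np.save('s3I',im2)
cv2.imwrite('pics/s3.png',cv2.resize(im2[150:290,170:340,::-1],None,fx=3,fy=3))
a=cv2.imread('pics/w1.png');b=cv2.imread('pics/s3.png')
cv2.imwrite('pics/c3.png',np.hstack([cv2.resize(a,(460,345)),cv2.resize(b,(340,345))]) )
E
```

```text
time 8.525
qpos [-12.8556, 23.0725, 27.8847, 91.2826, -11.2843, 68.4981, 101.9455]
tcp_pos [0.6083, -0.1164, 0.2476]
eef_rot [[-0.9957, 0.0931, -0.0008], [0.0931, 0.9957, -0.0011], [0.0007, -0.0012, -1.0]]
force [-1.0544, 0.181, -0.712]
width 0.0004
finger_force 0.0
```

View pics/c3.png

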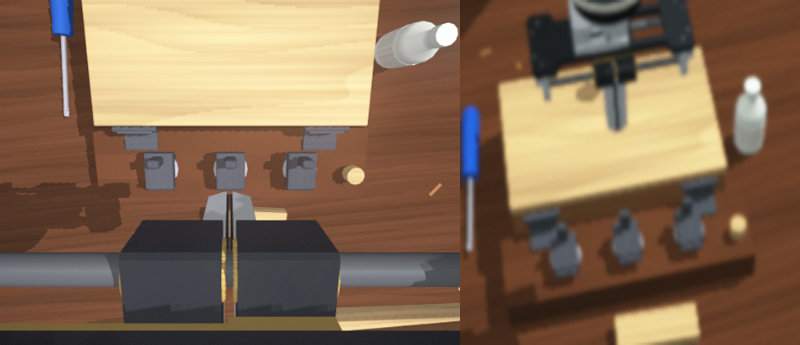

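```bash
python3 - <<'E'
import numpy as np,cv2
P=np.load('w1P.npy')
xh=np.array([.9957,-.0926]);yh=np.array([.0926,.9957]);h=np.array([.5764,-.1133])
def rep(lo,hi,r0,r1,amin=15):
    z=P[...,2];m=((z>lo)&(z<hi)).astype(np.uint8);m[:r0]=0;m[r1:]=0
    n,l,s,c=cv2.connectedComponentsWithStats(m)
    for i in range(1,n):
        if s[i,4]<amin: continue
        p=P[l==i];q=(p[:,:2]-h);a=q@xh;b=q@yh
        print(s[i],'chest x',np.round(np.percentile(a,[2,98]),4),'y',np.round(np.percentile(b,[2,98]),4),'z',np.round(np.percentile(p[:,2],[5,50,95]),4),'ctr',np.round([a.mean(),b.mean()],4))
print('tabs');rep(.09,.108,150,235)
print('plates');rep(.063,.078,150,235)
l=P[10:140,120:440].reshape(-1,3);l=l[abs(l[:,2]-.0875)<.02];A=np.c_[l[:,:2],np.ones(len(l))];print('lid',np.linalg.lstsq(A,l[:,2],rcond=None)[0],np.median(l[:,2]))
e=P[60:165,:].reshape(-1,3);e=e[abs(e[:,2]-.0875)<.006];q=e[:,:2]-h;print('lid ext',np.percentile(q@xh,[.5,99.5]),np.percentile(q@yh,[.5,99.5]))
E
```

```text
tabs
[178 194  17  12 181] chest x [0.0331 0.0423] y [-0.0898 -0.0769] z [0.0921 0.0974 0.099 ] ctr [ 0.0372 -0.0829]
[272 194  16  12 176] chest x [0.0332 0.0425] y [-0.0058  0.0077] z [0.0926 0.0974 0.0989] ctr [0.0373 0.0011]
[366 194  17  12 181] chest x [0.0331 0.0427] y [0.0792 0.0918] z [0.0926 0.0972 0.0989] ctr [0.0375 0.0851]
plates
[136 154  56   9 485] chest x [-0.0012  0.0065] y [-0.1326 -0.0839] z [0.0705 0.0727 0.074 ] ctr [ 0.0026 -0.1078]
[369 154  56   9 484] chest x [-0.0009  0.0068] y [0.0861 0.1352] z [0.0708 0.0725 0.074 ] ctr [0.0029 0.1104]
[ 174  185   39   47 1349] chest x [0.0302 0.0727] y [-0.0999 -0.0669] z [0.0676 0.0701 0.0714] ctr [ 0.0526 -0.0822]
[ 263  185   35   46 1325] chest x [0.0303 0.0728] y [-0.0151  0.0178] z [0.0686 0.0701 0.0714] ctr [0.0526 0.0012]
[ 348  185   38   47 1351] chest x [0.0303 0.0729] y [0.069  0.1021] z [0.0678 0.0699 0.0714] ctr [0.0528 0.0843]
lid [ 0.00045164 -0.00089697  0.08628398] 0.08660398536741121
lid ext [-0.08167517 -0.00296478] [-0.14646575  0.14934789]
```

>>> drive_tool(plan=[[[1,-0.55,0.1,4,0],[1,0,0,4,0],[1,0,0,4,0],[1,0,0,2.3,0],[1,0,0,0,0],[1,0,0,0.1,0],[1,0,0,0.1,0],[1,0,0,0.05,0],[1,0,0,0.05,0],[1,0,0,0,0]]])

```text
time: 9.88
tcp_pos: [0.6126, -0.1152, 0.1025]
eef_rot: [[-0.996, 0.093, 0.0], [0.093, 0.996, -0.0], [-0.0, -0.0, -1.0]]
force: [0.3, -0.0, 0.8]
width: 0.0003
finger_force: 0.0
```

>>> drive_tool(plan=[[[1,0,0,0.1,0],[1,0,0,0.1,0],[1,0,0,0.1,0],[1,0,0,0.05,0],[1,0,0,0,0]]])

```text
time: 10.5
tcp_pos: [0.6126, -0.1152, 0.099]
eef_rot: [[-0.996, 0.093, -0.0], [0.093, 0.996, -0.0], [0.0, -0.0, -1.0]]
force: [-1.1, -0.1, 2.3]
width: 0.0006
finger_force: 1.2
```

>>> drive_tool(plan=[[[1,0,0,0.05,0],[1,0,0,0.05,0],[1,0,0,0.05,0],[1,0,0,0,0]]])

```text
time: 11.0
tcp_pos: [0.6125, -0.1152, 0.0981]
eef_rot: [[-0.996, 0.093, -0.0], [0.093, 0.996, 0.0], [0.0, 0.0, -1.0]]
force: [-7.2, 1.1, 14.7]
width: 0.0004
finger_force: 7.1
```

>>> drive_tool(plan=[[[1,0,0,-1,0],[1,0,0,-2,0],[1,-0.1,2.8,0,0],[1,0,2.8,0,0],[1,0,2.8,0,0],[1,0,0,1.8,0],[1,0,0,0.7,0],[1,0,0,0.2,0],[1,0,0,0.1,0],[1,0,0,0,0]]])

```text
time: 12.25
tcp_pos: [0.6215, -0.0321, 0.0998]
eef_rot: [[-0.996, 0.093, 0.0], [0.093, 0.996, -0.0], [-0.0, -0.0, -1.0]]
force: [-0.5, 0.3, -0.1]
width: 0.0008
finger_force: 0.0
```

>>> drive_tool(plan=[[[1,0,0,0.1,0],[1,0,0,0.05,0],[1,0,0,0.05,0],[1,0,0,0.05,0],[1,0,0,0,0]]])

```text
time: 12.88
tcp_pos: [0.6215, -0.0317, 0.097]
eef_rot: [[-0.996, 0.093, 0.0], [0.093, 0.996, -0.0], [-0.0, -0.0, -1.0]]
force: [-0.5, -0.6, 2.6]
width: 0.0007
finger_force: 1.6
```

>>> drive_tool(plan=[[[1,0,0,0.1,0],[1,0,0,0.1,0],[1,0,0,0.1,0],[1,0,0,0.1,0],[1,0,0,0.1,0],[1,0,0,0.05,0],[1,0,0,0,0]]])

```text
time: 13.75
tcp_pos: [0.6214, -0.0317, 0.0914]
eef_rot: [[-0.996, 0.093, 0.0], [0.093, 0.996, -0.0], [-0.0, -0.0, -1.0]]
force: [-0.7, -1.9, 1.6]
width: 0.0005
finger_force: 1.2
```

>>> drive_tool(plan=[[[1,0,0,0.05,0],[1,0,0,0.05,0],[1,0,0,0.05,0],[1,0,0,0,0]]])

```text
time: 14.25
tcp_pos: [0.6214, -0.0317, 0.0905]
eef_rot: [[-0.996, 0.093, -0.0], [0.093, 0.996, 0.0], [0.0, 0.0, -1.0]]
force: [-6.2, -0.9, 12.4]
width: 0.0005
finger_force: 6.6
```

>>> drive_tool(plan=[[[1,0,0,-1,0],[1,0,0,-2.5,0],[1,0,-2.8,0,0],[1,0,-2.8,0,0],[1,0,-2.8,0,0],[1,0,-2.8,0,0],[1,0,-2.8,0,0],[1,0,-2.8,0,0],[1,0,0,1.5,0],[1,0,0,0.7,0],[1,0,0,0.3,0],[1,0,0,0,0]]])

```text
time: 15.75
tcp_pos: [0.606, -0.1982, 0.0999]
eef_rot: [[-0.996, 0.092, -0.0], [0.092, 0.996, 0.0], [0.0, 0.0, -1.0]]
force: [-0.6, -0.6, 0.1]
width: 0.0004
finger_force: 0.0
```

>>> drive_tool(plan=[[[1,0,0,0.1,0],[1,0,0,0.05,0],[1,0,0,0.05,0],[1,0,0,0.05,0],[1,0,0,0,0]]])

```text
time: 16.38
tcp_pos: [0.6059, -0.1988, 0.0982]
eef_rot: [[-0.996, 0.093, 0.0], [0.093, 0.996, 0.0], [-0.0, 0.0, -1.0]]
force: [-4.3, 2.7, 12.0]
width: 0.0006
finger_force: 5.8
```

>>> drive_tool(plan=[[[1,0,0,-1,0],[1,0,0,-2.5,0],[0.6,0,2.8,0,0],[0.6,0,2.8,0,0],[0.6,0,2.8,0,0],[0.6,0,2.8,0,0],[0.6,0,2.8,0,0],[0.6,0,2.8,0,0],[0.6,0,0,0,0],[0.6,0,0,0,0]]])

```text
time: 17.62
tcp_pos: [0.6215, -0.0324, 0.1328]
eef_rot: [[-0.996, 0.093, 0.0], [0.093, 0.996, -0.001], [-0.0, -0.0, -1.0]]
force: [-0.9, 0.2, -0.9]
width: 0.0376
finger_force: 0.0
```

```bash
python3 - <<'E'
from h import *
o=st()
im,d,P,m=grab('wrist','w2')
xh=np.array([.9957,-.0926]);yh=np.array([.0926,.9957]);h=np.array([.5764,-.1133])
z=P[...,2];q=P[...,:2]-h;a=q@xh;b=q@yh
for lo,hi,y in [(.082,.094,.085),(.09,.103,0),(.09,.103,-.085)]:
    k=(z>lo)&(z<hi)&(a>.025)&(a<.055)&(abs(b-y)<.015);print(y,k.sum(),np.median(z[k]),a[k].mean(),b[k].mean(), np.percentile(b[k],[2,98]),np.percentile(a[k],[2,98]))
t=np.array(o['tcp_pos'][:2])-h;print('tcp chest',t@xh,t@yh)
E
```

```text
time 17.625
qpos [-18.3547, 29.7338, 25.0205, 97.3669, -14.6, 56.1216, 96.6221]
tcp_pos [0.6215, -0.0324, 0.1328]
eef_rot [[-0.9957, 0.0931, 0.0003], [0.0931, 0.9957, -0.0005], [-0.0004, -0.0005, -1.0]]
force [-0.9015, 0.177, -0.9335]
width 0.0376
finger_force 0.0
0.085 369 0.0894271388938623 0.03696056782225018 0.08629346762255133 [0.07996363 0.09296917] [0.03300551 0.04205144]
0 423 0.09677799604384241 0.03700231962999535 0.0027035862980577924 [-0.00424433  0.00838673] [0.03287485 0.04208733]
-0.085 239 0.09532739580853894 0.037249023069199576 -0.07803293292141798 [-0.08149949 -0.07592222] [0.03286332 0.04214838]
tcp chest 0.037389528581389414 0.08471572260939637
```

View pics/w2.png

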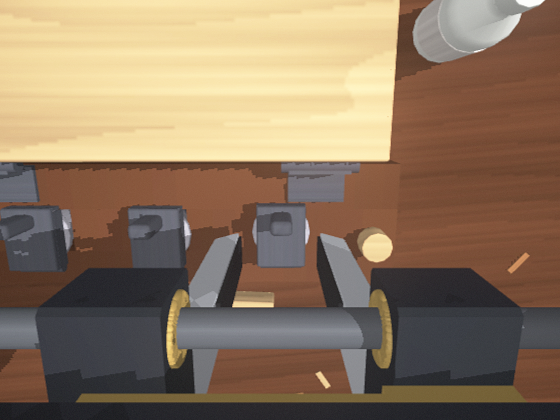

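>>> drive_tool(plan=[[[0.6,0,0.1,2,0],[0.6,0,0,2,0],[0.6,0,0,1.6,0],[0.6,0,0,0.7,0],[0.6,0,0,0,0],[1,0,0,0,0],[1,0,0,0,0],[1,0,0,0,0],[1,0,0,0,0]]], force=10)

```text
time: 18.8
tcp_pos: [0.6217, -0.0311, 0.0698]
eef_rot: [[-0.996, 0.093, 0.0], [0.093, 0.996, -0.0], [-0.001, -0.0, -1.0]]
force: [-1.4, -2.6, 3.6]
width: 0.014
finger_force: 10.0
```

>>> drive_tool(plan=[[[1,-0.23,0,-0.31,0],[1,-0.26,0,-0.29,0],[1,-0.29,0,-0.27,0],[1,-0.3,0,-0.25,0],[1,-0.33,0,-0.21,0],[1,-0.34,0,-0.19,0],[1,0,0,0,0]]])

```text
time: 19.68
tcp_pos: [0.6393, -0.0326, 0.0849]
eef_rot: [[-0.996, 0.093, 0.0], [0.093, 0.996, -0.0], [-0.0, -0.0, -1.0]]
force: [-1.5, -5.5, -0.6]
width: 0.0139
finger_force: 10.0
```

>>> drive_tool(plan=[[[1,-0.36,0,-0.15,0],[1,-0.36,0,-0.13,0],[1,-0.38,0,-0.09,0],[1,-0.39,0,-0.06,0],[1,-0.39,0,-0.02,0],[1,-0.39,0,0,0],[1,0,0,0,0],[1,0,0,0,0]]])

```text
time: 20.68
tcp_pos: [0.6617, -0.0345, 0.0894]
eef_rot: [[-0.996, 0.093, 0.001], [0.093, 0.996, -0.0], [-0.001, -0.0, -1.0]]
force: [-0.6, -5.9, 2.2]
width: 0.0136
finger_force: 10.0
```

```bash
python3 - <<'E'
from h import *
st()
im,d,P,m=grab('wrist','w4');im2,_,P2,_=grab('scene')
cv2.imwrite('pics/c4.png',np.hstack([cv2.resize(im[:,:,::-1],(460,345)),cv2.resize(im2[190:290,200:330,::-1],(340,345))]))
xh=np.array([.9957,-.0926]);yh=np.array([.0926,.9957]);h=np.array([.5764,-.1133])
q=P[...,:2]-h;a=q@xh;b=q@yh
# cap plate underside (facing robot): slope in chest x-z
k=(abs(b-.085)<.016)&(a>.03)&(a<.1)&(P[...,2]>.062)&(P[...,2]<.1)
print(k.sum(),np.c_[a[k],P[...,2][k]][::max(1,k.sum()//40)].round(4).tolist())
E
```

```text
time 20.675
qpos [-16.0666, 36.4502, 23.46, 92.6716, -16.9027, 54.3815, 97.8818]
tcp_pos [0.6617, -0.0345, 0.0894]
eef_rot [[-0.9957, 0.0928, 0.0005], [0.0928, 0.9957, -0.0002], [-0.0006, -0.0002, -1.0]]
force [-0.581, -5.8612, 2.2393]
width 0.0136
finger_force 10.004
3234 [[0.047, 0.0835], [0.0476, 0.0861], [0.048, 0.0862], [0.0484, 0.0872], [0.0489, 0.087], [0.0494, 0.0893], [0.0501, 0.0885], [0.0506, 0.0883], [0.0509, 0.0894], [0.0516, 0.0905], [0.052, 0.0912], [0.0525, 0.091], [0.053, 0.0912], [0.0533, 0.0919], [0.054, 0.093], [0.0545, 0.0929], [0.0554, 0.0912], [0.0559, 0.0915], [0.057, 0.091], [0.0578, 0.0896], [0.0585, 0.089], [0.059, 0.0889], [0.0609, 0.0858], [0.0595, 0.0927], [0.0623, 0.0845], [0.0641, 0.0817], [0.061, 0.0947], [0.0655, 0.0805], [0.0671, 0.0785], [0.0627, 0.0954], [0.0688, 0.0767], [0.0639, 0.0964], [0.0642, 0.0971], [0.0735, 0.0705], [0.0656, 0.0973], [0.0672, 0.0938], [0.0675, 0.0959], [0.0669, 0.0993], [0.0675, 0.0991], [0.0689, 0.0979], [0.0725, 0.0961]]
```

View pics/c4.png

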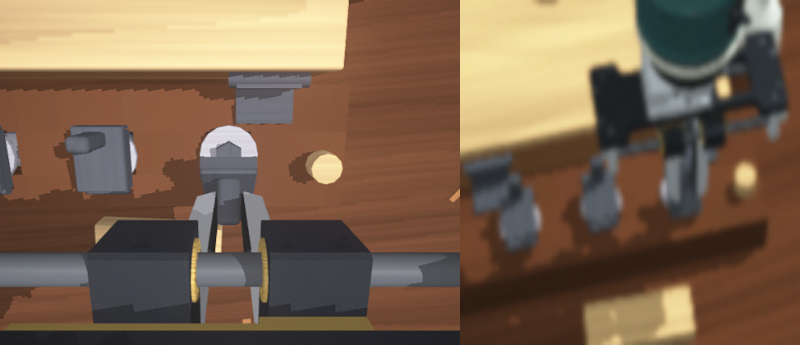

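>>> drive_tool(plan=[[[1,-0.3,0,0,0],[1,-0.3,0,0,0],[1,-0.25,0,0,0],[1,0,0,0,0],[1,0,0,0,0]]])

```text
time: 21.4
tcp_pos: [0.6696, -0.0352, 0.0889]
eef_rot: [[-0.996, 0.093, -0.001], [0.093, 0.996, -0.0], [0.001, -0.0, -1.0]]
force: [-2.0, -5.2, -1.1]
width: 0.0142
finger_force: 10.0
```

```bash
cat > m.py <<'E'
from h import *
st()
im,d,P,m=grab('wrist','w5')
xh=np.array([.9957,-.0926]);yh=np.array([.0926,.9957]);h=np.array([.5764,-.1133])
q=P[...,:2]-h;a=q@xh;b=q@yh;z=P[...,2]
k=(abs(b-.085)<.015)&(a>.03)&(a<.1)&(z>.06)&(z<.105)
# ransac for steep line in x-z
p=np.c_[a[k],z[k]];r=np.random.default_rng(0);best=None
for _ in range(2000):
    i,j=r.integers(len(p),size=2);t=p[j]-p[i];n=np.linalg.norm(t)
    if n<.006: continue
    t/=n; t=t if t[1]>0 else -t
    if t[0]>0: continue
    s=abs((p-p[i])@[t[1],-t[0]])<.0007
    if best is None or s.sum()>best.sum(): best=s
c=p[best].mean(0);t=np.linalg.svd(p[best]-c,full_matrices=False)[2][0]
print(best.sum(),len(p),'angle',np.degrees(np.arctan2(abs(t[1]),abs(t[0]))),p[best].min(0),p[best].max(0))
hg=np.array([.0748,.0518]); nn=np.array([abs(t[1]),abs(t[0])]);print('plane dist from hinge (exp .011)',(c-hg)@nn)
E
python3 m.py
```

```text
time 21.4
qpos [-15.7563, 37.26, 23.3764, 91.3323, -17.0427, 55.0075, 97.888]
tcp_pos [0.6696, -0.0352, 0.0889]
eef_rot [[-0.9957, 0.0928, -0.0008], [0.0928, 0.9957, -0.0001], [0.0008, -0.0001, -1.0]]
force [-2.015, -5.1978, -1.1133]
width 0.0142
finger_force 9.9963
869 3967 angle 58.617139178079945 [0.05995195 0.06034751] [0.08251459 0.09666301]
plane dist from hinge (exp .011) 0.011198597835158534
```

```bash
python3 -c "
from workcell import ctrl
print(ctrl.finish_job())"
```

```text
the job is handed in; nothing more can be done
None
```

The job is handed in: the lid is closed, tapping all three bolts showed the left one is loose (it sank 8 mm and stayed down), and the arm is still holding its cap up at about 59°.

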